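# Lay out a cupboard door's frame parts round their panel

## Robot

A 6-joint arm with a two-finger parallel gripper is mounted at the origin on the work surface. World frame = base frame: x ahead of the robot, y to its left, z up, the work surface at z = 0. Lengths are in mm, angles in degrees, forces in N, time in s.
With the tool pointing down it reaches from about 425 to 950 mm from the base axis. Payload 14.7 kg.
Tool frame: the origin (TCP) lies at the very end of the fingers, on their centre line; the grasp point (between the pads) lies 19 mm behind it; z points along the fingers, y is the line along which they close (so a half turn about z gives the same grasp; the last joint's range is limited). The gripper opens to 85 mm and grips with 20 to 120 N. Pads are 22 mm wide; open, the fingers measure 114 mm over their backs; the gripper's body (76 mm by 85 mm) begins 54 mm behind the grasp point. The pads swing forward as they close: fully open they stand 13 mm farther back than shut.
Start: joints at [64.653, 27.513, 91.461, -0, 61.026, -2.67], TCP at [250.581, 599.751, 231.297] pointing down, gripper open.
Joint ranges: [-157.49, 157.49], [-46.99, 117.5], [13.45, 153.17], [-89.5, 269.5], [5.16, 153.95], [-167.48, 167.48]. Speed limits (degrees/s): [108.29, 108.29, 136.94, 172.46, 172.46, 172.46].

## Interface

Orientations are given as [roll, pitch, yaw] about the fixed x, y, z axes, in that order (R = Rz(yaw) Ry(pitch) Rx(roll)).
In Python, from cell import arm, optics, ticket, models gives the robot as it stands.
- The arm moves only by the tool drive_tool, never from a script. Its argument "plan" is text: rows parted by semicolons, each of 7 numbers parted by spaces: the shift along the tool's x, y, z in parts of the range, where 1.0 means 0.75 m, then the turn, a rotation vector about the tool's x, y, z in shares of 180 degrees (1.0 is 180 degrees), then the finger opening in m, from 0 to 0.0854. In form: x y z rx ry rz claw; .... A call has 1 to 10 rows; each row is the pose to reach, as a shift and turn from the pose commanded when the call began, along the tool's axes at that moment; what a row does not reach only later rows make up. A row lasts 1/10 s, in which the tool goes at most 50 mm and 8.59 degrees, less where a joint would pass 70% of its speed; a pose out of reach is approached as far as the arm can. A shift or turn number past 1, either way, is cut back to 1. A call with a gripper value outside its range is refused whole. The fingers move at their own pace and stop on an object; the grip force is fixed at half the most. Time passes only in rows, so rows that repeat a pose let the fingers close. It gives the time, the measured TCP pose, the force, the opening and the grip force at its end, in the units of the state.
- arm.get_state(): the state, without advancing time (a new reading comes with each control period).
- optics.grab_frame(name): name is "scene" or "top"; returns a dict with "frame" (384x512x3 uint8, red, green, blue), "camera_matrix" (3x3 intrinsics, pixels), "extrinsics" (4x4, takes a point from camera to world coordinates). Camera axes: x right, y up, looking along -z (the intrinsics and any distortion apply to the point x, -y, -z); pixel columns grow to the right and rows downward; lengths in mm; the calibration is good to about 2 mm. A picture is of the moment at which its call begins. There is no depth.
- ticket.hand_in(): hands the job in; it is judged then, once.
Trained networks look in the newest picture that a camera, given by its name, has taken for a name from the list of things; names that differ only in an ending like _2 or _b are one class to them, and where a whole thing is asked for, a point or a joint stands for the part that bears it (a point fixed in the world has none). Each returns a list of dicts, best first, with "conf" (0 to 1); they miss things now and then, are a little off and sometimes report something else, mostly with a low value. They report only what shows in the picture. A call takes as long as a camera call. They do not tell look-alikes from the thing itself.
- models.spot_in(camera, thing): "position" ([x, y, z] in mm, in world coordinates, good to about 4 mm: the middle of the surface that is visible of it).
The state is a dict: "time_s": time; "joint_pos": joint angles; "dq": joint speeds; "joint_efforts": joint torques, N m; "eef_pos": TCP position; "eef_rot": TCP orientation; "contact_force": force on the tool from outside, world axes, zero at the start; "ft_torque": the same for the moment, N m; "finger_gap": finger opening in mm; "grasp_force": force on a finger pad.
Only numpy, scipy, OpenCV 4.12 (cv2) and the standard library are available. Lean on these libraries where they do the work, as an engineer would, in place of code of your own. Each camera call takes 0.05 s, during which the arm holds its last target. There are 200 camera calls.

## Task

Lay out the four frame parts of the little cupboard door round its panel ready for glue-up, all flat on the bench and the same face up as now: taking the point of the pencilled triangle on the panel as the top of the door, the stile with the two hinge bores goes to the left of the panel, the plain stile to its right, the narrow rail above it and the wide rail below it. Each part runs parallel to its own edge of the panel and centred on it, grooved edge towards the panel, with a finger's breadth (about 15 mm) left between part and panel. Leave the panel where it lies and do not disturb the other things on the bench.

Things in the scene. Friction and masses are not known exactly. Their poses are not given: they have to be found in the camera images.
- panel: Loose flat panel of grey board, 138 (x) x 118 (y) x 6 mm thick, 90 g, with a pencilled black triangle on top. Origin: centre of underside. +x: door's top, where the triangle's point points (away from the robot within 0.2 rad); +y: door's left; z up. When a part is set down beside it, fingertips 9 to 12 mm above the bench pass over it.
- hinge_stile: Light-wood bar 220 (x) x 40 (y) x 22 mm high, 130 g, with two round 26 mm hinge bores, 9 mm deep, in the upper face 60 mm either side of the middle, nearer the +y edge. Origin: centre of underside. A 6 mm groove (7 to 13 mm up) runs in its -y edge. Laid out, its axes are parallel to the panel's. Starts flat, back up, axes within 0.5 rad of the panel's (no half turn needed).
- plain_stile: Light-wood bar 220 (x) x 40 (y) x 22 mm high, 135 g, no bores. Origin: centre of underside. A 6 mm groove (7 to 13 mm up) runs in its +y edge. Laid out, its axes are parallel to the panel's. Starts flat, back up, axes within 0.5 rad of the panel's (no half turn needed).
- narrow_rail: Short light-wood bar, 40 mm wide (x), 22 mm high, 100 mm long (y) plus a 9 mm stub tenon on each end (118 mm over all), 68 g. Origin: centre of underside. A 6 mm groove (7 to 13 mm up) runs in its -x edge. Laid out, its axes are parallel to the panel's. Starts flat, back up, axes within 0.5 rad of the panel's (no half turn needed).
- wide_rail: Like the narrow rail but 60 mm wide (x): 22 mm high, 100 mm long (y) plus a 9 mm stub tenon on each end (118 mm over all), 100 g. Origin: centre of underside. A 6 mm groove (7 to 13 mm up) runs in its +x edge. Laid out, its axes are parallel to the panel's. Starts flat, back up, axes within 0.5 rad of the panel's (no half turn needed).
- try_square: Bystander: try square lying flat beyond the panel, dark wooden stock 115 (x) x 30 x 18 mm, steel blade 150 mm long towards +y from the stock's +x end. Origin: under the middle of the stock.
- tape_measure: Bystander: yellow tape measure, 70 x 62 x 34 mm high. Origin: centre of its underside.
- sanding_block: Bystander: cork sanding block, 110 x 65 x 31 mm high. Origin: centre of its underside.
Things that resemble listed ones, but are neither listed nor needed, are in the scene too. Leave any red look-alike of the plain_stile alone.

How it is judged (in metres and radians):
At the end, for the whole second after the job is handed in: Hinge stile left, plain stile right, narrow rail above, wide rail below the panel (triangle up); each 5 to 25 mm from its panel edge, stiles centred within 15 mm, rails 10 mm, parallel within 0.12 rad, groove inwards, flat, back up, at rest; panel within 20 mm of its start (y of hinge_stile in the frame of panel between 0.084 and 0.104 m and x of hinge_stile in the frame of panel between -0.015 and 0.015 m and angle between the x axis of each of hinge_stile, plain_stile, narrow_rail, wide_rail and the x axis of panel, either way round below 0.12 rad and y of panel in the frame of hinge_stile below -0.05 m and angle between each of hinge_stile, plain_stile, narrow_rail, wide_rail's own z axis and vertical below 0.06 rad and height (world z) of each of hinge_stile, plain_stile, narrow_rail, wide_rail below 0.004 m and linear speed of each of hinge_stile, plain_stile, narrow_rail, wide_rail below 0.01 m/s and angular speed of each of hinge_stile, plain_stile, narrow_rail, wide_rail below 0.05 rad/s and y of plain_stile in the frame of panel between -0.104 and -0.084 m and x of plain_stile in the frame of panel between -0.015 and 0.015 m and y of panel in the frame of plain_stile above 0.05 m and x of narrow_rail in the frame of panel between 0.094 and 0.114 m and y of narrow_rail in the frame of panel between -0.01 and 0.01 m and x of panel in the frame of narrow_rail below -0.05 m and x of wide_rail in the frame of panel between -0.124 and -0.104 m and y of wide_rail in the frame of panel between -0.01 and 0.01 m and x of panel in the frame of wide_rail above 0.05 m and distance of panel from where it was at the start of the episode below 0.02 m and angle between panel's own z axis and vertical below 0.04 rad); the robot touches nothing.
It fails at once if the panel is pushed more than 20 mm out of its place (distance of panel from where it was at the start of the episode above 0.02 m).
It fails at once if the try square is moved more than 20 mm (distance of try_square from where it was at the start of the episode above 0.02 m).
It fails at once if the tape measure is moved more than 20 mm (distance of tape_measure from where it was at the start of the episode above 0.02 m).
It fails at once if the sanding block is moved more than 20 mm (distance of sanding_block from where it was at the start of the episode above 0.02 m).
It also fails if it takes over 102 s, if anything falls off the work surface, if the arm or the gripper's body presses on something with over 40 N, if the wrist force passes 120 N, or if a joint passes its speed limit or range.

## Working session

There is one attempt and no reset: what is moved stays moved. The work goes in short steps, Python scripts to look and compute and a tool call to move; the robot and the scene stay as the last step left them, time stands still between calls to the robot, and variables do not carry over. Pictures are saved under pics/ and viewed, at most 14 in all, crops included, and the job is handed in when it is done.

Besides the shell and the picture viewer there is one more tool, called after "Request:" as a command line: name --argument value ..., lists and objects as JSON in quotes. drive_tool: Moves the arm, as the interface text tells. Its arguments: {"type":"object","properties":{"plan":{"type":"string"}},"required":["plan"]}

```bash
mkdir -p pics; ls
python3 - <<'E'
from cell import arm, optics, ticket, models
import cv2,numpy as np
for n in ("top","scene"):
    f=optics.grab_frame(n); cv2.imwrite(f"pics/{n}0.png",cv2.resize(f["frame"][:,:,::-1],(800,600),interpolation=cv2.INTER_CUBIC))
    print(n,f["camera_matrix"],np.round(f["extrinsics"],4).tolist(),f.keys())
    for t in "panel hinge_stile plain_stile narrow_rail wide_rail try_square tape_measure sanding_block".split():
        print(t,[(np.round(d["position"]).tolist(),round(d["conf"],2)) for d in models.spot_in(n,t)])
print(arm.get_state())
E
```

```text
pics
top [[454.64570551   0.         258.08516719]
 [  0.         454.64570551 187.51327563]
 [  0.           0.           1.        ]] [[0.0607, 0.9723, -0.2257, 203.4215], [-0.9982, 0.0599, -0.0106, -109.2441], [0.0032, 0.2259, 0.9741, 1378.2643], [0.0, 0.0, 0.0, 1.0]] dict_keys(['frame', 'camera_matrix', 'extrinsics'])
panel [([574.0, -17.0, 4.0], 0.95)]
hinge_stile [([510.0, 264.0, 24.0], 0.76)]
plain_stile [([190.0, -312.0, 24.0], 0.95), ([468.0, -416.0, 24.0], 0.93), ([420.0, -628.0, 22.0], 0.67)]
narrow_rail [([511.0, 407.0, 25.0], 0.62), ([466.0, -418.0, 20.0], 0.51)]
wide_rail [([479.0, -277.0, 20.0], 0.85)]
try_square [([798.0, -98.0, 8.0], 0.58)]
tape_measure [([774.0, 166.0, 34.0], 0.7)]
sanding_block [([730.0, -311.0, 34.0], 0.81)]
scene [[491.03625235   0.         259.02278935]
 [  0.         491.03625235 201.36441526]
 [  0.           0.           1.        ]] [[-0.5821, -0.6575, 0.4784, 1247.9292], [0.813, -0.4622, 0.354, 474.6965], [-0.0116, 0.595, 0.8036, 1349.4462], [0.0, 0.0, 0.0, 1.0]] dict_keys(['frame', 'camera_matrix', 'extrinsics'])
panel [([581.0, -12.0, 7.0
[... 369 characters left out ...]
ock []
{'time_s': 0.9, 'joint_pos': array([ 6.46531460e+01,  2.75128306e+01,  9.14629261e+01,  8.31946823e-04,
        6.10233743e+01, -2.66958315e+00]), 'dq': array([-0.03595749,  0.03520665,  0.01967898,  0.02053267, -0.00494814,
        0.01902895]), 'joint_efforts': array([-3.83837425e-03, -9.50450778e+01, -4.30630338e+01, -6.75712909e-04,
        6.53357838e-04,  2.74473513e-05]), 'eef_pos': array([250.56990846, 599.75411155, 231.29248192]), 'eef_rot': array([ 1.79999098e+02, -6.86540392e-04,  1.57322326e+02]), 'contact_force': array([ 0.493459  , -0.23060831,  0.06355664]), 'ft_torque': array([-0.01718153,  0.05207332, -0.02883776]), 'grasp_force': 0.0, 'finger_gap': 85.34804652266229}
```

View pics/top0.png

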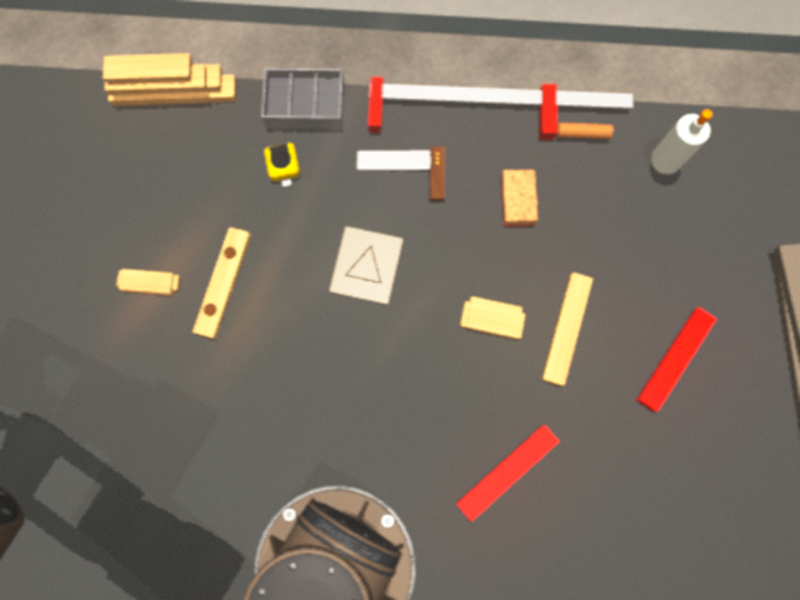

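View pics/scene0.png

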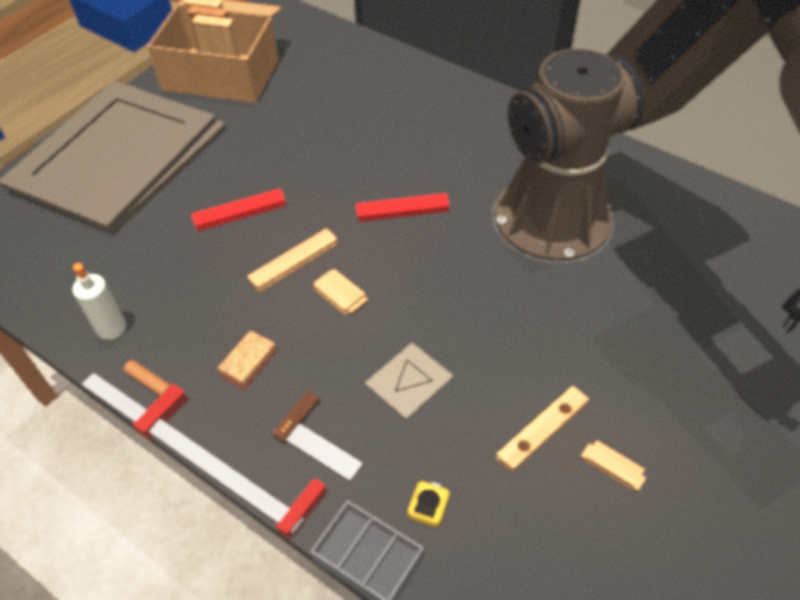

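The top view shows the panel at about (367,265) with its triangle pointing up, the hinge stile at (222,283), narrow rail at (148,281), wide rail at (493,317) and light plain stile at (568,328). The two red bars are look-alikes. The try square's stock is at (437,173). Next I'll fit box silhouettes for the poses.

```bash
cat > h.py <<'E'
from cell import arm, optics, ticket, models
import cv2, numpy as np, sys, json
from scipy.optimize import minimize
from scipy.spatial.transform import Rotation as R
S=8
DIM={'panel':[(138,118)],'hinge_stile':[(220,40)],'plain_stile':[(220,40)],'narrow_rail':[(40,100),(18,118)],'wide_rail':[(60,100),(38,118)]}
HT={'panel':6}
def proj(f,P):
    E=np.linalg.inv(f["extrinsics"]); c=P@E[:3,:3].T+E[:3,3]; c=c*[1,-1,-1]
    u=c@f["camera_matrix"].T; return u[:,:2]/u[:,2:]
def box(p,d,z0,z1):
    a,b=d; c,s=np.cos(p[2]),np.sin(p[2])
    return np.array([[p[0]+c*x-s*y,p[1]+s*x+c*y,z] for x in(-a/2,a/2) for y in(-b/2,b/2) for z in(z0,z1)])
def hull(f,n,p):
    parts=[box(p,DIM[n][0],0,HT.get(n,22))]
    if len(DIM[n])>1: parts.append(box(p,(DIM[n][0][0]-6,118),5,15))
    return [cv2.convexHull(proj(f,q).astype(np.float32)) for q in parts]
def mask(f,n,p0):
    im=f["frame"]; hsv=cv2.cvtColor(im,cv2.COLOR_RGB2HSV)
    if n=='panel': m=(hsv[...,2]>110)|0
    else: m=(hsv[...,1]>70)&(hsv[...,2]>110)&(hsv[...,0]>8)
    m=m.astype(np.uint8)
    if n=='hinge_stile': m=cv2.morphologyEx(m,cv2.MORPH_CLOSE,np.ones((9,9)))
    k,l,st,ce=cv2.connectedComponentsWithStats(m)
    u=proj(f,np.array([[p0[0],p0[1],HT.get(n,22)]]))[0]
    ok=[i for i in range(1,k) if st[i,4]>60]
    i=min(ok,key=lambda i:np.hypot(*(ce[i]-u)))
    m=(l==i).astype(np.uint8)
    cs,_=cv2.findContours(m,cv2.RETR_EXTERNAL,cv2.CHAIN_APPROX_NONE); cv2.drawContours(m,cs,-1,1,-1)
    return m
def fit(f,n,p0):
    m=mask(f,n,p0); x,y,w,h=cv2.boundingRect(m); x-=12;y-=12;w+=24;h+=24
    M=cv2.resize(m[max(y,0):y+h,max(x,0):x+w].astype(np.float32),None,fx=S,fy=S,interpolation=cv2.INTER_LINEAR)>.5
    x=max(x,0);y=max(y,0)
    def cost(q):
        c=np.zeros(M.shape,np.uint8)
        for g in hull(f,n,q): cv2.fillConvexPoly(c,np.round(((g-[x,y]+.5)*S-.5)*16).astype(np.int32),1,shift=4)
        return (M^(c>0)).sum()/M.sum()
    best=None
    for a in np.radians([-24,-12,0,12,24]):
        q=[p0[0],p0[1],a]
        for it in range(2):
            r=minimize(cost,q,method='Nelder-Mead',options=dict(initial_simplex=np.array([q]+[np.add(q,d) for d in([12,0,0],[0,12,0],[0,0,.15])]),xatol=.01,fatol=1e-5)); q=r.x
        if best is None or r.fun<best.fun: best=r
    return best.x,best.fun
def look(p0s,cams=("top","scene")):
    out={}
    for c in cams:
        f=optics.grab_frame(c)
        for n,p in p0s.items():
            q,e=fit(f,n,p); out.setdefault(n,[]).append(q); print(c,n,np.round(q[:2],1),round(np.degrees(q[2]),2),'err',round(e,3))
    return out
def goto(x,y,z,yaw):
    s=arm.get_state(); Rc=R.from_euler('xyz',s['eef_rot'],degrees=True); T=R.from_euler('xyz',[180,0,yaw],degrees=True)
    d=Rc.inv().apply(np.array([x,y,z])-s['eef_pos'])/1000; rv=(Rc.inv()*T).as_rotvec(degrees=True)
    print('shift',np.round(d,4),'turn',np.round(rv,2)); return s
E
python3 - <<'E'
from h import *
look({'panel':(576,-14),'hinge_stile':(515,266),'plain_stile':(470,-414),'narrow_rail':(514,411),'wide_rail':(482,-270)})
E
```

```text
top panel [ 383.3 -588. ] 459.93 err 0.975
top hinge_stile [520.1 266.1] -13.21 err 0.133
top plain_stile [ 469.3 -418. ] -12.96 err 0.139
top narrow_rail [513.4 412. ] 2.32 err 0.19
top wide_rail [ 482.1 -272.1] -9.16 err 0.118
scene panel [577.5 -15.2] -8.77 err 0.126
scene hinge_stile [520.1 264.1] -12.91 err 0.118
scene plain_stile [ 470.5 -418.5] -15.54 err 0.14
scene narrow_rail [511.3 412.3] -1.45 err 0.143
scene wide_rail [ 482.4 -272.2] -5.28 err 0.122
```

```bash
cat >> h.py <<'E'
def mask(f,n,p0):
    u=proj(f,np.array([[p0[0],p0[1],HT.get(n,22)]]))[0].astype(int)
    v=cv2.GaussianBlur(f["frame"].max(2),(3,3),0); r=55
    y0,x0=max(u[1]-r,0),max(u[0]-r,0); roi=v[y0:u[1]+r,x0:u[0]+r]
    t,b=cv2.threshold(roi,0,1,cv2.THRESH_BINARY+cv2.THRESH_OTSU)
    k,l,st,ce=cv2.connectedComponentsWithStats(b)
    i=min([i for i in range(1,k) if st[i,4]>60],key=lambda i:np.hypot(*(ce[i]+[x0,y0]-u)))
    m=np.zeros(v.shape,np.uint8); m[y0:u[1]+r,x0:u[0]+r]=(l==i)
    cs,_=cv2.findContours(m,cv2.RETR_EXTERNAL,cv2.CHAIN_APPROX_NONE); cv2.drawContours(m,cs,-1,1,-1)
    return m
def overlay(f,fits,name):
    im=cv2.resize(f["frame"][:,:,::-1],None,fx=4,fy=4,interpolation=cv2.INTER_CUBIC)
    for n,q in fits.items():
        for g in hull(f,n,q): cv2.polylines(im,[np.round((g+.5)*4).astype(int)],True,(255,0,255),1)
        cs,_=cv2.findContours(cv2.resize(mask(f,n,q),None,fx=4,fy=4),cv2.RETR_EXTERNAL,cv2.CHAIN_APPROX_NONE); cv2.drawContours(im,cs,-1,(0,255,0),1)
    return im
E
python3 - <<'E'
from h import *
p={'panel':(576,-14),'hinge_stile':(515,266),'plain_stile':(470,-414),'narrow_rail':(514,411),'wide_rail':(482,-270)}
o=look(p)
f=optics.grab_frame("top"); im=overlay(f,{n:q[0] for n,q in o.items()},'')
cv2.imwrite('pics/ov1.png',cv2.resize(im[520:1060,200:1640],(800,300),interpolation=cv2.INTER_AREA))
f=optics.grab_frame("scene"); im2=overlay(f,{n:q[1] for n,q in o.items()},'')
cv2.imwrite('pics/ov1.png',np.vstack([cv2.resize(im[520:1060,200:1640],(800,300),interpolation=cv2.INTER_AREA),cv2.resize(im2[560:1280,600:1700],(458,300),interpolation=cv2.INTER_AREA)if 0 else cv2.resize(im2[560:1280,600:1700],(800,300),interpolation=cv2.INTER_AREA)]))
E
```

```text
top panel [577.1 -15.5] -9.14 err 0.029
top hinge_stile [521.8 267.8] -12.23 err 0.035
top plain_stile [ 470.8 -418.7] -14.2 err 0.045
top narrow_rail [514.  414.4] -0.68 err 0.056
top wide_rail [ 484.  -272.5] -8.97 err 0.056
scene panel [574.9 -17. ] -8.87 err 0.026
scene hinge_stile [516.  263.7] -12.17 err 0.034
scene plain_stile [ 467.2 -421.4] -14.35 err 0.059
scene narrow_rail [507.5 412.5] -1.4 err 0.122
scene wide_rail [ 479.8 -273.5] -8.99 err 0.039
```

View pics/ov1.png

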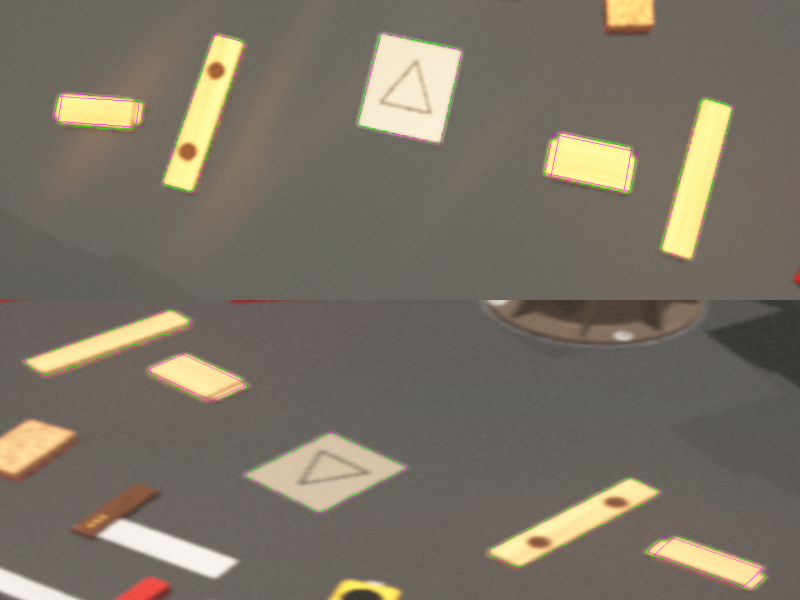

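Overlays match the parts and the panel (about 576,-16, yaw -9°). I'll start with the hinge stile.

```bash
python3 -c "
from h import *
goto(520,266,100,167.8)"
```

```text
shift [-0.3772 -0.2041  0.1313] turn [  0.     0.   -10.48]
```

Units first: shifts go in shares of 0.75 m and turns go in shares of 180 degrees. So -0.377 m is -0.5027, -0.204 m is -0.272, -10.5 degrees is -0.0583.

Request:
drive_tool --plan "-0.5027 -0.272 0.1747 0 0 -0.0583 0.07;-0.5027 -0.272 0.1747 0 0 -0.0583 0.07;-0.5027 -0.272 0.1747 0 0 -0.0583 0.07;-0.5027 -0.272 0.1747 0 0 -0.0583 0.07;-0.5027 -0.272 0.1747 0 0 -0.0583 0.07;-0.5027 -0.272 0.1747 0 0 -0.0583 0.07;-0.5027 -0.272 0.1747 0 0 -0.0583 0.07;-0.5027 -0.272 0.1747 0 0 -0.0583 0.07;-0.5027 -0.272 0.1747 0 0 -0.0583 0.07;-0.5027 -0.272 0.1747 0 0 -0.0583 0.07"

```text
time_s: 2.2
eef_pos: [522.4, 261.8, 98.7]
eef_rot: [-179.9, -0.0, 167.6]
contact_force: [-1.0, 0.0, 0.9]
finger_gap: 70.0
grasp_force: 0.0
```

To row units: 0.091 m is 0.1213, 0.08 m is 0.1067.

Request:
drive_tool --plan "0 0 0.04 0 0 0 0.07;0 0 0.08 0 0 0 0.07;0 0 0.1067 0 0 0 0.07;0 0 0.1213 0 0 0 0.07;0 0 0.1213 0 0 0 0.07;0 0 0.1213 0 0 0 0.07;0 0 0.1213 0 0 0 0.03;0 0 0.1213 0 0 0 0.03;0 0 0.1213 0 0 0 0.03;0 0 0.1213 0 0 0 0.03"

```text
time_s: 3.2
eef_pos: [520.4, 266.5, 10.6]
eef_rot: [179.9, 0.1, 167.8]
contact_force: [-1.7, -0.7, 11.5]
finger_gap: 38.1
grasp_force: 59.7
```

```bash
python3 -c "
from h import *
goto(590.7,76.5,50,171)"
```

```text
shift [-0.1088 -0.1709 -0.0394] turn [ 0.05  0.08 -3.18]
```

To row units: -0.04 m is -0.0533, -0.03 m is -0.04.

Request:
drive_tool --plan "0 0 -0.02 0 0 0 0.03;0 0 -0.04 0 0 0 0.03;0 0 -0.0533 0 0 0 0.03;0 0 -0.0533 0 0 0 0.03"

```text
time_s: 3.6
eef_pos: [521.0, 266.7, 51.5]
eef_rot: [179.9, 0.2, 167.8]
contact_force: [-0.4, -0.1, -1.1]
finger_gap: 38.0
grasp_force: 61.6
```

To row units: -0.171 m is -0.228, -0.161 m is -0.2147, -3.2 degrees is -0.0178.

Request:
drive_tool --plan "-0.0267 -0.04 0 0 0 -0.0028 0.03;-0.06 -0.0933 0 0 0 -0.0083 0.03;-0.0933 -0.1467 0 0 0 -0.0111 0.03;-0.12 -0.1867 0 0 0 -0.0167 0.03;-0.1373 -0.2147 0 0 0 -0.0178 0.03;-0.1453 -0.228 0 0 0 -0.0178 0.03;-0.1453 -0.228 0 0 0 -0.0178 0.03;-0.1453 -0.228 0 0 0 -0.0178 0.03;-0.1453 -0.228 0 0 0 -0.0178 0.03"

```text
time_s: 4.5
eef_pos: [589.8, 77.1, 49.2]
eef_rot: [180.0, -0.0, 171.1]
contact_force: [0.4, 0.1, -0.0]
finger_gap: 37.9
grasp_force: 61.5
```

```bash
python3 -c "
from h import *
goto(590.7,76.5,10.6,171)"
```

```text
shift [-0.001  -0.0005  0.0386] turn [ 0.   -0.02  0.08]
```

To row units: 0.039 m is 0.052, 0.034 m is 0.0453.

Request:
drive_tool --plan "0 0 0.016 0 0 0 0.03;0 0 0.0333 0 0 0 0.03;0 0 0.0453 0 0 0 0.03;0 0 0.052 0 0 0 0.03;0 0 0.052 0 0 0 0.03;0 0 0.052 0 0 0 0.03;0 0 0.052 0 0 0 0.054;0 0 0.052 0 0 0 0.054;0 0 0.052 0 0 0 0.054;0 0 0.052 0 0 0 0.054"

```text
time_s: 5.5
eef_pos: [590.3, 76.0, 10.3]
eef_rot: [-180.0, 0.0, 171.0]
contact_force: [0.3, -0.3, 0.1]
finger_gap: 53.9
grasp_force: 0.0
```

To row units: -0.12 m is -0.16, -0.09 m is -0.12.

Request:
drive_tool --plan "0 0 -0.0267 0 0 0 0.054;0 0 -0.0667 0 0 0 0.054;0 0 -0.12 0 0 0 0.07;0 0 -0.16 0 0 0 0.07;0 0 -0.16 0 0 0 0.07;0 0 -0.16 0 0 0 0.07"

```text
time_s: 6.1
eef_pos: [590.6, 76.0, 130.9]
eef_rot: [180.0, 0.1, 171.0]
contact_force: [-1.6, -1.2, 0.5]
finger_gap: 70.7
grasp_force: 0.0
```

```bash
python3 -c "
from h import *
s=goto(512,413.7,60,89); print(s['eef_pos'],s['eef_rot'],s['joint_pos'],s['finger_gap'])
look({'panel':(576,-14),'narrow_rail':(514,411)})"
```

```text
shift [0.1305 0.3212 0.0708] turn [8.000e-02 6.000e-02 8.202e+01]
[590.61061451  76.0438395  130.89722278] [1.79979417e+02 8.63474806e-02 1.71021445e+02] [ 4.42009292e+00  2.98429861e+01  1.04216304e+02  1.93295145e-05
  4.58519427e+01 -7.66013807e+01] 70.65128670542936
top panel [577.8 -18.2] -9.5 err 0.067
top narrow_rail [403.1 517.6] 61.14 err 0.92
scene panel [591.4  16. ] 78.53 err 0.391
scene narrow_rail [507.1 413.1] -1.39 err 0.118
```

To row units: 0.321 m is 0.428, 0.3 m is 0.4, 82 degrees is 0.4556.

Request:
drive_tool --plan "0.0533 0.1333 0 0 0 0.0472 0.07;0.0933 0.24 0 0 0 0.0944 0.07;0.1333 0.3333 0 0 0 0.1417 0.07;0.16 0.4 0 0 0 0.1889 0.07;0.1747 0.428 0.0267 0 0 0.2333 0.07;0.1747 0.428 0.04 0 0 0.2778 0.07;0.1747 0.428 0.04 0 0 0.3222 0.07;0.1747 0.428 0.04 0 0 0.3667 0.07;0.1747 0.428 0.04 0 0 0.4111 0.07;0.1747 0.428 0.04 0 0 0.4556 0.07"

```text
time_s: 7.2
eef_pos: [509.4, 414.1, 98.1]
eef_rot: [-179.9, 0.1, 90.0]
contact_force: [0.0, -0.8, -0.3]
finger_gap: 69.9
grasp_force: 0.0
```

Run:
```python
from h import *
s=goto(512,413.7,9.5,89); print(s['eef_pos'],s['eef_rot'])
o=look({'panel':(576,-14),'hinge_stile':(590,76)})
f=optics.grab_frame("top"); im=overlay(f,{n:q[0] for n,q in o.items()},'')
f=optics.grab_frame("scene"); im2=overlay(f,{n:q[1] for n,q in o.items()},'')
cv2.imwrite('pics/ov2.png',np.hstack([cv2.resize(im[450:1050,350:1150],(400,300)),cv2.resize(im2[700:1400,600:1540],(400,300))]))
```

```text
shift [-0.0002  0.0028  0.0886] turn [-0.14  0.11  1.04]
[509.44275366 414.10786885  98.09171121] [-1.79858929e+02  1.04428422e-01  9.00402109e+01]
top panel [577.1 -15.5] -9.07 err 0.031
top hinge_stile [591.4  76.8] -8.78 err 0.056
scene panel [583.1  32.9] -9.71 err 0.4
scene hinge_stile [585.3  72.5] -8.8 err 0.594
```

View pics/ov2.png

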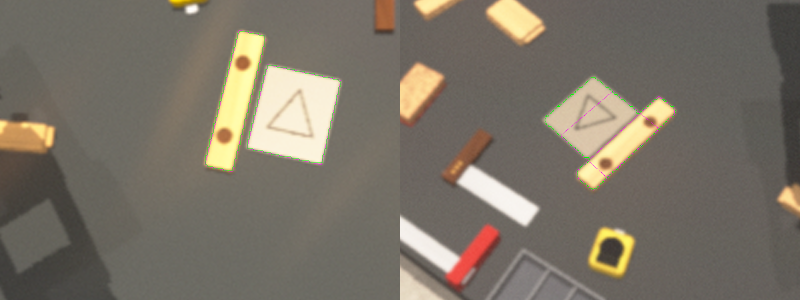

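The hinge stile sits at (-0.3, 93.4) in the panel frame and the panel hasn't moved. Next is the narrow rail.

To row units: 0.091 m is 0.1213, 0.08 m is 0.1067.

Request:
drive_tool --plan "0 0.0013 0.04 0 0 0 0.07;0 0.0013 0.08 0 0 0 0.07;0 0.0013 0.1067 0 0 0 0.07;0 0.0013 0.1213 0 0 0 0.07;0 0.0013 0.1213 0 0 0 0.07;0 0.0013 0.1213 0 0 0 0.03;0 0.0013 0.1213 0 0 0 0.03;0 0.0013 0.1213 0 0 0 0.03;0 0.0013 0.1213 0 0 0 0.03;0 0.0013 0.1213 0 0 0 0.03"

```text
time_s: 8.4
eef_pos: [512.7, 414.1, 10.7]
eef_rot: [179.9, -0.1, 90.3]
contact_force: [0.4, -0.9, 7.0]
finger_gap: 38.3
grasp_force: 60.9
```

To row units: -0.07 m is -0.0933, -0.06 m is -0.08.

Request:
drive_tool --plan "0 0 -0.0267 0 0 0 0.03;0 0 -0.0533 0 0 0 0.03;0 0 -0.08 0 0 0 0.03;0 0 -0.0933 0 0 0 0.03;0 0 -0.0933 0 0 0 0.03;0 0 -0.0933 0 0 0 0.03"

```text
time_s: 9.0
eef_pos: [511.8, 413.5, 79.1]
eef_rot: [180.0, -0.0, 90.3]
contact_force: [0.1, 0.9, -0.8]
finger_gap: 38.2
grasp_force: 60.4
```

Run:
```python
from h import *
s=goto(679.0,-32.8,80,81); print(s['eef_pos'],s['eef_rot'],s['joint_pos'])
```

```text
shift [-0.4471  0.1649 -0.001 ] turn [ 0.   -0.    9.29]
[511.82427283 413.47019649  79.05791858] [ 1.79999526e+02 -1.67629542e-03  9.02876191e+01] [3.62924700e+01 3.78504117e+01 9.72584516e+01 1.52689699e-03
 4.48897681e+01 3.60037692e+01]
```

To row units: -0.41 m is -0.5467, -0.375 m is -0.5, 9.3 degrees is 0.0517.

Request:
drive_tool --plan "-0.0533 0.02 0 0 0 0.0056 0.03;-0.1067 0.04 0 0 0 0.0111 0.03;-0.16 0.06 0 0 0 0.0167 0.03;-0.2133 0.08 0 0 0 0.0222 0.03;-0.2667 0.1 0 0 0 0.0278 0.03;-0.3267 0.12 0 0 0 0.0333 0.03;-0.3867 0.1427 0 0 0 0.0389 0.03;-0.4467 0.164 0 0 0 0.0444 0.03;-0.5 0.184 0 0 0 0.05 0.03;-0.5467 0.2013 0 0 0 0.0517 0.03"

```text
time_s: 10.0
eef_pos: [664.8, 1.9, 78.0]
eef_rot: [-179.9, 0.0, 80.9]
contact_force: [0.4, 0.9, -0.9]
finger_gap: 38.1
grasp_force: 60.4
```

Run:
```python
from h import *
s=goto(679.0,-32.6,80,81); print(s['eef_pos'],s['eef_rot'])
```

```text
shift [-0.0319  0.0194 -0.002 ] turn [-0.09  0.02 -0.1 ]
[664.84761604   1.94133107  77.97501172] [-1.79911187e+02  1.57938737e-02  8.09010083e+01]
```

To row units: -0.032 m is -0.0427, -0.02 m is -0.0267.

Request:
drive_tool --plan "-0.0267 0.0133 0 0 0 0 0.03;-0.0427 0.0253 0 0 0 0 0.03;-0.0427 0.0253 0 0 0 0 0.03;-0.0427 0.0253 0.0133 0 0 0 0.03;-0.0427 0.0253 0.0333 0 0 0 0.03;-0.0427 0.0253 0.04 0 0 0 0.03;-0.0427 0.0253 0.04 0 0 0 0.03;-0.0427 0.0253 0.04 0 0 0 0.03"

```text
time_s: 10.8
eef_pos: [678.5, -29.8, 49.0]
eef_rot: [-180.0, 0.0, 81.0]
contact_force: [-0.3, 0.7, 0.4]
finger_gap: 38.0
grasp_force: 60.4
```

Run:
```python
from h import *
s=goto(679.0,-32.6,10.7,81); print(s['eef_pos'],s['eef_rot'])
```

```text
shift [-0.0027  0.0009  0.0383] turn [-0.03  0.    0.02]
[678.53296339 -29.75685574  49.03874231] [-1.79969049e+02  1.93812923e-03  8.10181441e+01]
```

To row units: 0.038 m is 0.0507, 0.03 m is 0.04.

Request:
drive_tool --plan "-0.004 0.0013 0.0133 0 0 0 0.03;-0.004 0.0013 0.0267 0 0 0 0.03;-0.004 0.0013 0.04 0 0 0 0.03;-0.004 0.0013 0.0507 0 0 0 0.03;-0.004 0.0013 0.0507 0 0 0 0.03;-0.004 0.0013 0.0507 0 0 0 0.03;-0.004 0.0013 0.0507 0 0 0 0.052;-0.004 0.0013 0.0507 0 0 0 0.052;-0.004 0.0013 0.0507 0 0 0 0.052;-0.004 0.0013 0.0507 0 0 0 0.052"

```text
time_s: 11.8
eef_pos: [679.3, -33.4, 11.4]
eef_rot: [180.0, 0.0, 81.0]
contact_force: [-0.1, -0.0, 0.2]
finger_gap: 52.2
grasp_force: 0.0
```

To row units: -0.12 m is -0.16, -0.09 m is -0.12.

Request:
drive_tool --plan "0 0 -0.0267 0 0 0 0.052;0 0 -0.0667 0 0 0 0.052;0 0 -0.12 0 0 0 0.07;0 0 -0.16 0 0 0 0.08;0 0 -0.16 0 0 0 0.08;0 0 -0.16 0 0 0 0.08"

```text
time_s: 12.4
eef_pos: [679.5, -33.4, 132.0]
eef_rot: [179.9, -0.0, 81.0]
contact_force: [-0.4, -0.2, -0.9]
finger_gap: 80.2
grasp_force: 0.0
```

```bash
python3 -c "
from h import *
s=goto(482.5,-273,100,81); print(s['eef_pos'],s['eef_rot'],s['joint_pos'])"
```

```text
shift [-0.2675 -0.1571  0.0318] turn [ 0.08 -0.   -0.02]
[679.54533871 -33.4411583  132.00522411] [ 1.79916341e+02 -4.73116254e-03  8.09812007e+01] [-5.36948140e+00  3.56525621e+01  9.22341594e+01 -7.65253534e-04
  5.20294883e+01  3.64979175e+00]
```

To row units: -0.268 m is -0.3573, -0.08 m is -0.1067.

Request:
drive_tool --plan "-0.0533 -0.032 0 0 0 0 0.085;-0.1067 -0.0627 0 0 0 0 0.085;-0.16 -0.0933 0 0 0 0 0.085;-0.2133 -0.1253 0.0133 0 0 0 0.085;-0.2667 -0.1573 0.0267 0 0 0 0.085;-0.32 -0.188 0.04 0 0 0 0.085;-0.3467 -0.204 0.0427 0 0 0 0.085;-0.3573 -0.2093 0.0427 0 0 0 0.085;-0.3573 -0.2093 0.0427 0 0 0 0.085;-0.3573 -0.2093 0.0427 0 0 0 0.085"

```text
time_s: 13.4
eef_pos: [482.7, -272.9, 99.0]
eef_rot: [-180.0, -0.0, 81.0]
contact_force: [0.8, 0.1, -0.0]
finger_gap: 85.2
grasp_force: 0.0
```

Run:
```python
from h import *
s=goto(482.5,-273,7,81); print(s['eef_pos'],s['eef_rot'])
o=look({'panel':(576,-14),'hinge_stile':(590,76),'narrow_rail':(680,-33),'wide_rail':(482,-272)},("top",))
```

```text
shift [-0.0002 -0.0002  0.092 ] turn [-0.01 -0.01 -0.01]
[ 482.69283087 -272.88128066   99.0351256 ] [-1.79990296e+02 -1.49495116e-02  8.09880449e+01]
top panel [578.4  74. ] -32.73 err 0.485
top hinge_stile [581.6 126.5] 91.6 err 0.746
top narrow_rail [683.6 -38.1] -12.95 err 0.344
top wide_rail [ 361.4 -317.7] -5.46 err 0.831
```

Request:
drive_tool --plan "0 0 0.04 0 0 0 0.085;0 0 0.08 0 0 0 0.085;0 0 0.1067 0 0 0 0.085;0 0 0.124 0 0 0 0.085;0 0 0.124 0 0 0 0.085;0 0 0.124 0 0 0 0.085;0 0 0.124 0 0 0 0.05;0 0 0.124 0 0 0 0.05;0 0 0.124 0 0 0 0.05;0 0 0.124 0 0 0 0.05"

```text
time_s: 14.45
eef_pos: [482.8, -273.8, 7.6]
eef_rot: [179.9, 0.0, 81.0]
contact_force: [-0.7, 3.4, 12.8]
finger_gap: 58.1
grasp_force: 62.0
```

To row units: -0.06 m is -0.08, -0.04 m is -0.0533.

Request:
drive_tool --plan "0 0 -0.0267 0 0 0 0.05;0 0 -0.0533 0 0 0 0.05;0 0 -0.08 0 0 0 0.05;0 0 -0.08 0 0 0 0.05;0 0 -0.08 0 0 0 0.05"

```text
time_s: 14.95
eef_pos: [482.5, -273.7, 66.9]
eef_rot: [179.9, 0.0, 81.0]
contact_force: [-0.2, -0.4, -0.9]
finger_gap: 58.2
grasp_force: 66.3
```

Run:
```python
from h import *
s=goto(463.6,1.5,66,81); print(s['eef_pos'],s['eef_rot'],s['joint_pos'])
f=optics.grab_frame("top")["frame"]; cv2.imwrite('pics/c3.png',cv2.resize(f[100:260,180:400,::-1],(800,582),interpolation=cv2.INTER_CUBIC))
```

```text
shift [ 0.2689 -0.0619  0.0006] turn [ 0.08  0.04 -0.02]
[ 482.51589028 -273.74968025   66.9081612 ] [1.79915079e+02 3.77347843e-02 8.09752829e+01] [-3.26985289e+01  3.26675130e+01  1.11937296e+02 -7.97777945e-04
  3.53022655e+01 -2.36731891e+01]
```

View pics/c3.png

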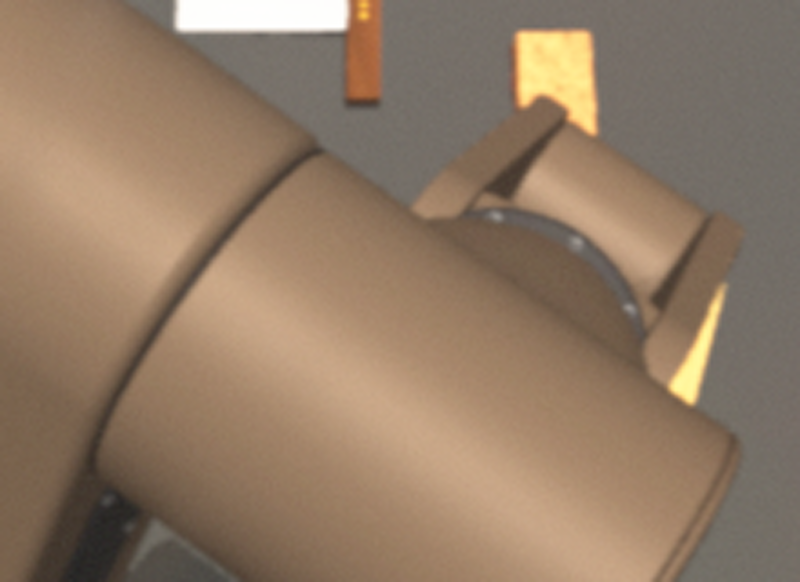

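The arm hides the work from the top camera here, so I'll check after this placement.

Request:
drive_tool --plan "0.0333 -0.008 0 0 0 0 0.05;0.08 -0.0187 0 0 0 0 0.05;0.1333 -0.0307 0 0 0 0 0.05;0.1867 -0.0427 0 0 0 0 0.05;0.24 -0.0547 0 0 0 0 0.05;0.2867 -0.0667 0 0 0 0 0.05;0.3267 -0.0747 0 0 0 0 0.05;0.3493 -0.08 0 0 0 0 0.05;0.3587 -0.0827 0 0 0 0 0.05;0.3587 -0.0827 0 0 0 0 0.05"

```text
time_s: 16.0
eef_pos: [462.6, 2.4, 65.8]
eef_rot: [-179.9, 0.0, 81.1]
contact_force: [0.3, -0.8, -1.2]
finger_gap: 58.2
grasp_force: 66.2
```

To row units: 0.03 m is 0.04, 0.02 m is 0.0267.

Request:
drive_tool --plan "0 0 0.0133 0 0 0 0.05;0 0 0.0267 0 0 0 0.05;0 0 0.04 0 0 0 0.05;0 0 0.04 0 0 0 0.05"

```text
time_s: 16.4
eef_pos: [462.1, 1.4, 34.6]
eef_rot: [-179.9, 0.0, 80.9]
contact_force: [1.1, -0.6, -0.8]
finger_gap: 58.4
grasp_force: 66.2
```

Run:
```python
from h import *
s=goto(463.7,1.6,7.6,81); print(s['eef_pos'],s['eef_rot'],s['joint_pos'])
```

```text
shift [0.0005 0.0016 0.027 ] turn [-0.15  0.02 -0.07]
[462.1217817    1.40066518  34.63662894] [-1.79854496e+02  1.54665775e-02  8.09284486e+01] [-3.58454477e+00  3.15344026e+01  1.24637014e+02 -3.64871246e-03
  2.39748991e+01  5.49036204e+00]
```

To row units: 0.0285 m is 0.038, 0.02 m is 0.0267.

Request:
drive_tool --plan "0 0.0013 0.0133 0 0 0 0.05;0 0.0013 0.0267 0 0 0 0.05;0 0.0013 0.0333 0 0 0 0.05;0 0.0013 0.038 0 0 0 0.05;0 0.0013 0.038 0 0 0 0.05;0 0.0013 0.038 0 0 0 0.05;0 0.0013 0.038 0 0 0 0.072;0 0.0013 0.038 0 0 0 0.072;0 0.0013 0.038 0 0 0 0.072;0 0.0013 0.038 0 0 0 0.072"

```text
time_s: 17.4
eef_pos: [464.2, 1.7, 7.8]
eef_rot: [180.0, -0.0, 81.0]
contact_force: [-0.2, -0.1, -0.3]
finger_gap: 71.9
grasp_force: 0.0
```

To row units: -0.12 m is -0.16, -0.09 m is -0.12.

Request:
drive_tool --plan "0 0 -0.0267 0 0 0 0.072;0 0 -0.0667 0 0 0 0.072;0 0 -0.12 0 0 0 0.072;0 0 -0.16 0 0 0 0.07;0 0 -0.16 0 0 0 0.07;0 0 -0.16 0 0 0 0.07"

```text
time_s: 18.0
eef_pos: [464.5, 1.7, 128.3]
eef_rot: [179.9, -0.0, 81.0]
contact_force: [0.5, -0.4, 0.9]
finger_gap: 70.2
grasp_force: 0.0
```

```bash
python3 -c "
from h import *
s=goto(469.5,-419.5,100,165.8); print(s['eef_pos'],s['eef_rot'],s['joint_pos'])
s=goto(469.5,-419.5,100,-14.2)"
```

```text
shift [-0.4152  0.0709  0.0284] turn [ 9.000e-02  7.000e-02 -8.482e+01]
[464.47543141   1.72499861 128.33655768] [ 1.79900042e+02 -9.48714384e-03  8.09822379e+01] [-3.52742957e+00  2.14667252e+01  1.21117389e+02 -1.98216078e-04
  3.73154783e+01  5.49049833e+00]
shift [-0.4152  0.0709  0.0284] turn [ 7.000e-02 -9.000e-02  9.518e+01]
```

To row units: -0.415 m is -0.5533, -0.385 m is -0.5133, 80 degrees is 0.4444.

Request:
drive_tool --plan "-0.04 0.0067 0 0 0 0.0444 0.07;-0.0933 0.016 0 0 0 0.0889 0.07;-0.1533 0.0267 0 0 0 0.1333 0.07;-0.2133 0.036 0 0 0 0.1778 0.07;-0.2733 0.0467 0 0 0 0.2222 0.07;-0.3333 0.0573 0 0 0 0.2667 0.07;-0.3933 0.0667 0 0 0 0.3111 0.07;-0.4533 0.0773 0 0 0 0.3556 0.07;-0.5133 0.088 0 0 0 0.4 0.07;-0.5533 0.0947 0 0 0 0.4444 0.07"

```text
time_s: 19.0
eef_pos: [468.3, -421.9, 125.9]
eef_rot: [-179.9, 0.1, 0.6]
contact_force: [1.1, 0.8, -0.2]
finger_gap: 70.2
grasp_force: 0.0
```

Run:
```python
from h import *
s=goto(469.5,-419.5,100,-14.2); print(s['eef_pos'],s['eef_rot'])
f=optics.grab_frame("top")["frame"]; g=optics.grab_frame("scene")["frame"]
cv2.imwrite('pics/c4.png',np.hstack([cv2.resize(f[100:260,160:373,::-1],(400,300),interpolation=cv2.INTER_CUBIC),cv2.resize(g[180:340,150:363,::-1],(400,300),interpolation=cv2.INTER_CUBIC)]))
```

```text
shift [ 0.0013 -0.0023  0.0259] turn [-0.04  0.08 14.78]
[ 468.27940104 -421.8501296   125.88464406] [-1.79946060e+02  7.07854384e-02  5.79068825e-01]
```

View pics/c4.png

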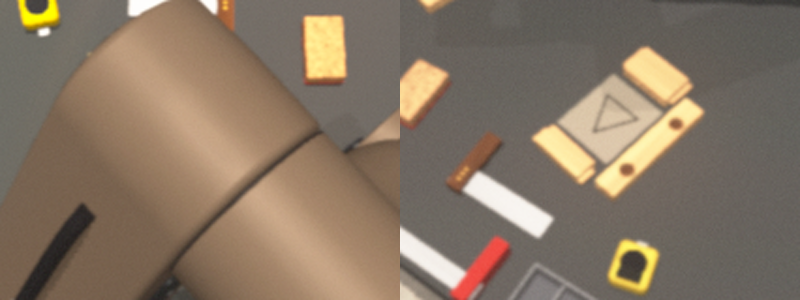

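The scene view shows both rails and the hinge stile neatly placed around the panel. Last is the plain stile.

To row units: 0.028 m is 0.0373, 0.01 m is 0.0133, 14.8 degrees is 0.0822.

Request:
drive_tool --plan "0 0 0.0133 0 0 0.0444 0.07;0 0 0.0373 0 0 0.0822 0.07;0 0 0.0373 0 0 0.0822 0.07;0 0 0.0373 0 0 0.0822 0.07;0 0 0.0373 0 0 0.0822 0.07"

```text
time_s: 19.6
eef_pos: [469.4, -419.1, 100.0]
eef_rot: [-180.0, 0.0, -13.6]
contact_force: [0.0, -0.4, 0.7]
finger_gap: 69.8
grasp_force: 0.0
```

Run:
```python
from h import *
s=goto(469.5,-419.5,9.5,-14.2); print(s['eef_pos'],s['eef_rot'])
```

```text
shift [0.0002 0.0004 0.0905] turn [-0.    0.    0.59]
[ 469.37315419 -419.05048152   99.98985601] [-1.79997939e+02  5.05927241e-04 -1.36129092e+01]
```

To row units: 0.09 m is 0.12, 0.08 m is 0.1067, 0.5 degrees is 0.0028.

Request:
drive_tool --plan "0 0 0.04 0 0 0.0028 0.07;0 0 0.08 0 0 0.0028 0.07;0 0 0.1067 0 0 0.0028 0.07;0 0 0.12 0 0 0.0028 0.07;0 0 0.12 0 0 0.0028 0.07;0 0 0.12 0 0 0.0028 0.07;0 0 0.12 0 0 0.0028 0.03;0 0 0.12 0 0 0.0028 0.03;0 0 0.12 0 0 0.0028 0.03;0 0 0.12 0 0 0.0028 0.03"

```text
time_s: 20.6
eef_pos: [469.7, -419.7, 11.2]
eef_rot: [180.0, -0.1, -14.3]
contact_force: [-1.3, 1.7, 12.0]
finger_gap: 38.5
grasp_force: 60.0
```

To row units: -0.07 m is -0.0933, -0.045 m is -0.06.

Request:
drive_tool --plan "0 0 -0.0267 0 0 0 0.03;0 0 -0.06 0 0 0 0.03;0 0 -0.0933 0 0 0 0.03;0 0 -0.0933 0 0 0 0.03;0 0 -0.0933 0 0 0 0.03"

```text
time_s: 21.1
eef_pos: [469.4, -419.5, 80.5]
eef_rot: [180.0, -0.1, -14.3]
contact_force: [0.3, -0.5, -1.7]
finger_gap: 38.3
grasp_force: 61.7
```

Run:
```python
from h import *
s=goto(561.6,-109.1,80,-9); print(s['eef_pos'],s['eef_rot'],s['joint_pos'])
```

```text
shift [ 1.250e-02 -3.236e-01  3.000e-04] turn [ 0.05 -0.07 -5.32]
[ 469.4268865  -419.543365     80.50686707] [ 1.79956243e+02 -7.35839548e-02 -1.43155808e+01] [-4.45463677e+01  3.59193021e+01  1.01332211e+02 -1.11827588e-03
  4.26628789e+01  5.97700630e+01]
```

To row units: -0.323 m is -0.4307, -0.07 m is -0.0933, -5.3 degrees is -0.0294.

Request:
drive_tool --plan "0.0013 -0.04 0 0 0 0 0.03;0.004 -0.0933 0 0 0 -0.0056 0.03;0.0053 -0.1467 0 0 0 -0.0111 0.03;0.008 -0.2 0 0 0 -0.0167 0.03;0.0107 -0.2533 0 0 0 -0.0222 0.03;0.012 -0.3067 0 0 0 -0.0278 0.03;0.0133 -0.36 0 0 0 -0.0294 0.03;0.016 -0.4 0 0 0 -0.0294 0.03;0.0167 -0.4227 0 0 0 -0.0294 0.03;0.0167 -0.4307 0 0 0 -0.0294 0.03"

```text
time_s: 22.1
eef_pos: [561.0, -107.9, 79.1]
eef_rot: [-180.0, 0.1, -8.9]
contact_force: [-0.2, -0.3, -1.0]
finger_gap: 38.3
grasp_force: 61.6
```

Request:
drive_tool --plan "0 0 0.0133 0 0 0 0.03;0 0 0.0333 0 0 0 0.03;0 0 0.0467 0 0 0 0.03;0 0 0.0467 0 0 0 0.03;0 0 0.0467 0 0 0 0.03"

```text
time_s: 22.6
eef_pos: [560.8, -110.1, 44.5]
eef_rot: [-180.0, 0.0, -9.1]
contact_force: [-1.0, 0.1, -1.2]
finger_gap: 38.0
grasp_force: 61.6
```

Run:
```python
from h import *
s=goto(561.6,-109.0,11.2,-9); print(s['eef_pos'],s['eef_rot'])
```

```text
shift [ 0.0007 -0.0012  0.0333] turn [-0.    0.05 -0.07]
[ 560.7684808  -110.07120696   44.45745   ] [-1.79998053e+02  4.84067425e-02 -9.07488353e+00]
```

To row units: 0.0335 m is 0.0447, 0.028 m is 0.0373.

Request:
drive_tool --plan "0.0013 -0.0007 0.0133 0 0 0 0.03;0.0013 -0.0007 0.0267 0 0 0 0.03;0.0013 -0.0007 0.0373 0 0 0 0.03;0.0013 -0.0007 0.0447 0 0 0 0.03;0.0013 -0.0007 0.0447 0 0 0 0.03;0.0013 -0.0007 0.0447 0 0 0 0.03;0.0013 -0.0007 0.0447 0 0 0 0.053;0.0013 -0.0007 0.0447 0 0 0 0.053;0.0013 -0.0007 0.0447 0 0 0 0.053;0.0013 -0.0007 0.0447 0 0 0 0.053"

```text
time_s: 23.6
eef_pos: [562.2, -109.0, 11.4]
eef_rot: [180.0, -0.0, -9.0]
contact_force: [-0.1, -0.5, -0.3]
finger_gap: 52.8
grasp_force: 0.0
```

To row units: 0.3 m is 0.4, 0.25 m is 0.3333.

Request:
drive_tool --plan "0 0 -0.0267 0 0 0 0.053;0 0 -0.08 0 0 0 0.053;0 0 -0.1333 0 0 0 0.053;0 0 -0.2 0 0 0 0.06;0 0.0667 -0.2267 0 0 0 0.06;0 0.1333 -0.2267 0 0 0 0.06;0 0.2 -0.2267 0 0 0 0.06;0 0.2667 -0.2267 0 0 0 0.06;0 0.3333 -0.2267 0 0 0 0.06;0 0.4 -0.2267 0 0 0 0.06"

```text
time_s: 24.6
eef_pos: [515.0, -403.8, 181.5]
eef_rot: [180.0, -0.0, -9.0]
contact_force: [1.3, 0.6, -0.5]
finger_gap: 60.0
grasp_force: 0.0
```

To row units: 0.25 m is 0.3333, 0.2 m is 0.2667.

Request:
drive_tool --plan "-0.0667 0.0667 0 0 0 0 0.06;-0.1333 0.1333 0 0 0 0 0.06;-0.1733 0.2 0 0 0 0 0.06;-0.2 0.2667 0 0 0 0 0.06;-0.2 0.3333 0 0 0 0 0.06;-0.2 0.3333 0 0 0 0 0.06;-0.2 0.3333 0 0 0 0 0.06;-0.2 0.3333 0 0 0 0 0.06"

```text
time_s: 25.4
eef_pos: [327.4, -625.8, 180.8]
eef_rot: [-180.0, 0.0, -9.1]
contact_force: [-0.3, 0.4, 0.9]
finger_gap: 60.0
grasp_force: 0.0
```

Run:
```python
from h import *
f=optics.grab_frame("top")
P={'panel':(576.3,-16.2,-.157),'hinge_stile':(590.7,76.5,-.157),'plain_stile':(561.6,-109,-.157),'narrow_rail':(679,-32.6,-.157),'wide_rail':(463.7,1.6,-.157)}
im=cv2.resize(f["frame"][:,:,::-1],None,fx=4,fy=4,interpolation=cv2.INTER_CUBIC)
for n,q in P.items():
    for g in hull(f,n,q)[:1]: cv2.polylines(im,[np.round((g+.5)*4).astype(int)],True,(255,0,255),1)
cv2.imwrite('pics/c5.png',im[440:1040,560:1360])
print(arm.get_state()['eef_pos'])
look({n:q[:2] for n,q in P.items()},("top",))
```

```text
[ 328.11836776 -624.76885514  180.85604962]
top panel [577.1 -15.6] -9.14 err 0.028
top hinge_stile [591.4  76.9] -8.78 err 0.053
top plain_stile [ 562.9 -109. ] -9.1 err 0.097
top narrow_rail [682.2 -34.2] -10.44 err 0.063
top wide_rail [466.1   3.3] -8.82 err 0.06
```

View pics/c5.png

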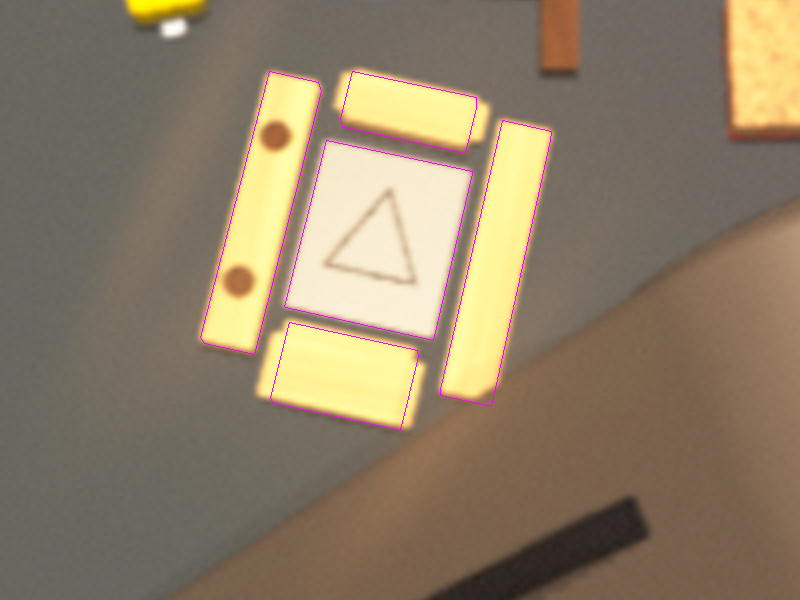

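All parts sit on their target outlines. In the panel frame, the hinge stile is about (0, 93), the plain stile (1, -94), the narrow rail (107, -2) and the wide rail (-113, 1), all within tolerance. Handing in.

```bash
python3 -c "
from cell import ticket
print(ticket.hand_in())"
```

```text
the job is handed in; nothing more can be done
None
```

All four frame parts are laid out round the panel and the job is handed in at about 25 s of the 102 s allowed; my last measurements put every part within its limits and the panel unmoved, but the hand-in returned no verdict.

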